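# Lock a balance plate under the shaker's T-head stud

## Robot

A 6-joint arm with a two-finger parallel gripper is mounted at the origin on the work surface. World frame = base frame: x ahead of the robot, y to its left, z up, the work surface at z = 0. Lengths are in m, angles in degrees, forces in N, time in s.
With the tool pointing down it reaches from about 0.4 to 0.825 m from the base axis. Payload 7 kg.
Tool frame: the origin (TCP) lies midway between the tips of the shut fingers; the grasp point (between the pads) lies 19 mm behind it (ctrl.grip_point_offset is the distance from the TCP to the grasp point, in m); x points along the fingers, y is the direction in which the jaws open and shut, and the axes are right-handed (so a half turn about x gives the same grasp; the last joint's range is limited). The gripper opens to 88 mm and grips with 3 to 60 N. Pads are 19 mm wide; open, the fingers measure 130 mm over their backs; the gripper's body (78 mm by 193 mm) begins 47 mm behind the grasp point.
Start: joints at [16.507, 20.546, 0.682, 0, -70.136, -16.507], TCP at [0.675, -0, 0.189] pointing down, gripper open.
Joint ranges: [-176.03, 176.03], [-82.01, 121.73], [-58.28, 71.71], [-173.87, 95.51], [-174.79, -0.11], [-173.66, 173.66]. Speed limits (degrees/s): [136.94, 136.94, 172.46, 180, 180, 180].

## Interface

Orientations are given as [roll, pitch, yaw] about the fixed x, y, z axes, in that order (R = Rz(yaw) Ry(pitch) Rx(roll)).
In Python, from plant import ctrl gives the robot as it stands.
- The arm moves only by the tool drive_tool, never from a script. Its argument "plan" is a list of rows, each a list of 3 entries, a list of its own where there are three numbers: the shift along the tool's x, y, z in m, then the turn, a rotation vector about the tool's x, y, z in degrees, then the opening, from 0 (shut) to 1 (fully open). In form: [[[dx, dy, dz], [wx, wy, wz], grip], ...]. A call has 1 to 20 rows; each row is the pose to reach, as a shift and turn from the pose measured when the call began, along the tool's axes at that moment; what a row does not reach only later rows make up. A row lasts 1/12 s, in which the tool goes at most 41.7 mm and 7.16 degrees, less where a joint would pass 70% of its speed; a pose out of reach is approached as far as the arm can. A call with a gripper value outside its range is refused whole. The fingers move at their own pace and stop on an object; the grip force is fixed at half the most. Time passes only in rows, so rows that repeat a pose let the fingers close. It gives the time, the measured TCP pose, the force and the opening at its end, in the units of the state.
- ctrl.get_obs(): the state, without advancing time (a new reading comes with each control period).
- ctrl.snapshot(name): name is "scene" or "side" or "wrist"; returns the picture (400x640x3 uint8, blue, green, red); there is no depth.
- ctrl.get_calibration(name): a dict with "fx", "fy", "cx", "cy" (pixels), "R" (3x3) and "t" (3): a world point X has camera coordinates R X + t. Camera axes: x right, y down, z forward; pixel columns grow to the right and rows downward; lengths in m; the calibration is good to about 2 mm. A picture is of the moment at which its call begins: read the wrist's pose just before it. get_calibration takes no time and is no camera call; for the wrist camera it gives the pose at the moment of the call.
- ctrl.close_job(): hands the job in, once; it reports no verdict.
Trained networks look in the newest picture that a camera, given by its name, has taken for a name from the list of things; names that differ only in an ending like _2 or _b are one class to them, and where a whole thing is asked for, a point or a joint stands for the part that bears it (a point fixed in the world has none). Each returns a list of dicts, best first, with "confidence" (0 to 1); they miss things now and then, are a little off and sometimes report something else, mostly with a low value. They report only what shows in the picture. A call takes as long as a camera call. They do not tell look-alikes from the thing itself.
- ctrl.cut_out(camera, name): "pixels" (400x640 bool, what is visible of it) and "pixel" ([column, row] in pixels, amid what is visible of it).
- ctrl.landmark_of(camera, name): "pixel" ([column, row] in pixels: a listed point, or the origin of a listed thing).
The state is a dict: "clock": time; "joint_pos": joint angles; "qvel": joint speeds; "tau": joint torques, N m; "tool_pos": TCP position; "orientation": TCP orientation; "force": force on the tool from outside, world axes, zero at the start; "moment": the same for the moment, N m; "opening": finger opening in m.
Only numpy, scipy, OpenCV 4.12 (cv2) and the standard library are available. Lean on these libraries where they do the work, as an engineer would, in place of code of your own. Each camera call takes 0.05 s, during which the arm holds its last target. There are 200 camera calls.

## Task

Slide the balance plate (the one with the upright tab) off the stack in the rack onto the shaker's deck, without lifting it off the stack, and work its oblong eye over the wide head of the stud: let it tilt so that one end of the eye goes under the head, then level it. Leave it flat on the deck, in line with the head and with its eye centred on the stud, so that the head overlaps both ends of the eye and the plate cannot lift off. The flat plates stay in the rack and the things standing around stay where they are.

Things in the scene. Friction and masses are not known exactly. Their poses are not given: they have to be found in the camera images.
- shaker: laboratory shaker, fixed to the table. Origin on the table top under the stud's axis, z up. Its flat aluminium deck (x = -79 to +111 mm, y = -110 to +110 mm) has its top 66 mm above the table. The rack stands beyond the deck's -x edge, so the balance plate slides in about +x
- stud (a point): point on the deck top at the axis of the steel T-head stud, axes as the shaker's. Neck 10 x 10 mm, 20 mm tall, carrying a bar-shaped head 66 mm long (along x, 33 mm to each side of the axis), 10 mm wide (y), 5 mm thick; head underside 20 mm and head top 25 mm above the deck
- rack: white rack, fixed; origin on the table under the middle of its pocket, x towards the stud. The pocket's rim, 117 x 77 mm outside, is 89 mm above the table and keeps only the two flat plates from sliding. The top of these, on which the balance plate lies, is 94 mm above the table, 3 mm higher than the stud's head. The rim's stud side is about 86 mm from the stud's axis
- plate: loose steel balance plate, 0.24 to 0.48 kg, 104 x 64 x 5 mm, on top of the stack. Origin on its underside at the centre of its oblong eye; x from tail to nose (at the start about towards the stud), z up. The eye is a through slot 44 mm long (x = -22 to +22 mm), 20 mm wide. Nose end at x = +42 mm, tail end at x = -62 mm; centre of mass about 25 mm behind the eye's centre
- tab_top (a point): middle of the top edge of the balance plate's upright tab, axes as the plate's. The tab stands on the tail end: 8 mm thick (plate x = -62 to -54 mm), 50 mm wide (y), its top 41 mm above the plate's underside. Pressing on the tab as the tail falls can hold the tail up, and the eye's tail end then jams against the head's end; letting go lets it drop
- nose (a point): middle of the nose edge of the balance plate, on its underside, axes as the plate's. Slid over the head, the nose rests on it; when the tail slips off the rack it falls to the deck and the plate slopes up. Slid on, the eye's tail end passes under the head, and the nose drops once that end is nearly at the neck. Drawn back high up on the tab, the nose rises and jams on the head
- spare0: lower flat steel plate in the rack, 104 x 64 x 7 mm, no eye and no tab; origin at the centre of its underside
- spare1: upper flat steel plate in the rack, the same, just under the balance plate
- jar: small closed glass jar, 38 mm across, 42 mm tall, standing on the shaker deck; origin at the centre of its underside
- cuvette_tray: open white tray, 30 x 65 x 18 mm, on the shaker deck; origin at the centre of its underside
- tip_box: closed grey box, 120 x 85 x 55 mm, on the table; origin at the centre of its underside
- reagent: amber bottle, 60 mm across, 120 mm tall, on the table; origin at the centre of its underside
- dish: shallow glass dish, 90 mm across, 16 mm tall, on the table; origin at the centre of its underside
- driver: screwdriver, 150 mm long, lying on the table
- beaker: glass beaker, 66 mm across, 80 mm tall, on the table; origin at the centre of its underside
Mind the look-alikes: they are no part of the job. What is shaped like the plate but turquoise is not meant.

How it is judged (in metres and radians):
On the way:
1. the balance plate lies tilted with its eye at the stud's head (angle between plate's own z axis and vertical above 0.12 rad and horizontal distance between plate and stud below 0.04 m), for 0.1 s.
At the end, for the whole second after the job is handed in: The balance plate lies flat on the deck (underside within 3 mm, tilt under 0.06 rad), its eye centred on the stud within 7.5 mm along and 6 mm across, in line with the head within 0.15 rad, at rest; the flat plates are within 10 mm and all bystanders within 20 mm of their starts (x of plate in the frame of stud between -0.0075 and 0.0075 m and y of plate in the frame of stud between -0.006 and 0.006 m and z of plate in the frame of stud below 0.003 m and angle between plate's own z axis and vertical below 0.06 rad and angle between the x axis of plate and the x axis of stud, either way round below 0.15 rad and linear speed of plate below 0.01 m/s and distance of each of spare0, spare1 from where it was at the start of the episode below 0.01 m and distance of each of jar, cuvette_tray, tip_box, reagent, dish, driver, beaker from where it was at the start of the episode below 0.02 m); the robot touches nothing.
It fails at once if the balance plate is lifted more than 15 mm above the stack (height (world z) of plate above 0.109 m).
It fails at once if a flat plate is dragged or pushed out of its place in the rack (distance of any of spare0, spare1 from where it was at the start of the episode above 0.01 m).
It fails at once if a thing standing around is disturbed (distance of any of jar, cuvette_tray, tip_box, reagent, dish, driver, beaker from where it was at the start of the episode above 0.02 m).
It also fails if it takes over 51 s, if anything falls off the work surface, if the arm or the gripper's body presses on something with over 40 N, if the wrist force passes 120 N, or if a joint passes its speed limit or range.

## Working session

There is one attempt and no reset: what is moved stays moved. The work goes in short steps, Python scripts to look and compute and a tool call to move; the robot and the scene stay as the last step left them, time stands still between calls to the robot, and variables do not carry over. Pictures are saved under pics/ and viewed, about 8 in all and at most 12, crops included, and the job is handed in when it is done.

Besides the shell and the picture viewer there is one more tool, called after ">>>" by a JSON object that holds its "api" and its "payload". drive_tool: Moves the arm, as the interface text tells. Its arguments: {"type":"object","properties":{"plan":{"type":"array","items":{"type":"array"}}},"required":["plan"]}

```bash
ls; mkdir -p pics
cat > h.py <<'E'
from plant import ctrl
import numpy as np, cv2
def ray(cam,px,z):
    c=ctrl.get_calibration(cam); R=np.array(c['R']);t=np.array(c['t'])
    d=R.T@np.array([(px[0]-c['cx'])/c['fx'],(px[1]-c['cy'])/c['fy'],1]); o=-R.T@t
    return o+d*(z-o[2])/d[2]
def proj(cam,X):
    c=ctrl.get_calibration(cam); p=np.array(c['R'])@np.array(X)+np.array(c['t'])
    return np.array([c['fx']*p[0]/p[2]+c['cx'],c['fy']*p[1]/p[2]+c['cy']])
E
python3 - <<'E'
from h import *
print(ctrl.get_obs())
for cam in ['scene','side']:
    im=ctrl.snapshot(cam); cv2.imwrite(f'pics/{cam}0.png',im)
    for n,z in [('stud',.066),('rack',0.0),('plate',.094),('tab_top',.135),('nose',.094)]:
        for d in ctrl.landmark_of(cam,n)[:3]:
            print(cam,n,np.round(d['pixel'],1),round(d['confidence'],2),np.round(ray(cam,d['pixel'],z),4))
E
```

```text
pics
{'clock': 0.0, 'joint_pos': array([ 1.65062977e+01,  2.05910346e+01,  6.33047302e-01, -2.05188615e-02,
       -7.01368609e+01, -1.65062361e+01]), 'qvel': array([-0.04292747, -0.00741633,  0.00196624, -0.04313747,  0.01765334,
       -0.01390777]), 'tau': array([-8.00930356e-04, -5.82726967e+01,  2.93058443e+01,  6.99745238e+00,
        6.93249181e-03, -2.06530804e-04]), 'tool_pos': array([ 6.74432802e-01, -4.14965211e-05,  1.88420503e-01]), 'orientation': array([  95.01247815,   89.90320958, -174.99444806]), 'force': array([-0.25374179, -0.6097511 ,  0.93487753]), 'moment': array([-0.00969018,  0.00118128,  0.05185146]), 'opening': 0.08719404110571903}
scene stud [336.6 210.8] 0.85 [0.5428 0.0261 0.066 ]
scene rack [297.7 204.9] 0.87 [ 0.5204 -0.1232  0.    ]
scene plate [301.  185.5] 0.96 [ 0.5387 -0.0944  0.094 ]
scene plate [251.7 186.8] 0.91 [ 0.6223 -0.1985  0.094 ]
scene plate [324.5 178.9] 0.89 [ 0.4749 -0.0604  0.094 ]
scene tab_top [284.4 161. ] 0.88 [ 0.5182 -0.1674  0.135 ]
scene tab_top [325.7 175.9] 0.68 [ 0.5102 -0.033   0.135 ]
scene tab_top [253.8 165.1] 0.62 [ 0.5839 -0.2213  0.135 ]
scene nose [413.8 196.5] 0.76 [0.4015 0.1768 0.094 ]
scene nose [245.4 196.4] 0.7 [ 0.6631 -0.1823  0.094 ]
scene nose [319.1 175.7] 0.6 [ 0.4709 -0.0818  0.094 ]
side rack [356.1 284.5] 0.69 [ 0.5304 -0.117   0.    ]
side plate [206.  258.9] 0.89 [0.2851 0.0249 0.094 ]
side plate [355.1 242.4] 0.79 [ 0.5351 -0.1004  0.094 ]
side plate [429.9 338.2] 0.79 [ 0.4662 -0.3343  0.094 ]
side tab_top [292.1 290.6] 0.94 [ 0.3399 -0.1719  0.135 ]
side tab_top [423.4 345.2] 0.63 [ 0.4176 -0.3539  0.135 ]
side tab_top [235.8 244.9] 0.63 [ 0.3251 -0.021   0.135 ]
side nose [188.4 263. ] 0.97 [0.2557 0.0327 0.094 ]
side nose [435.  321.1] 0.95 [ 0.4979 -0.3191  0.094 ]
side nose [294.1 349.1] 0.68 [ 0.3017 -0.2313  0.094 ]
```

View pics/scene0.png

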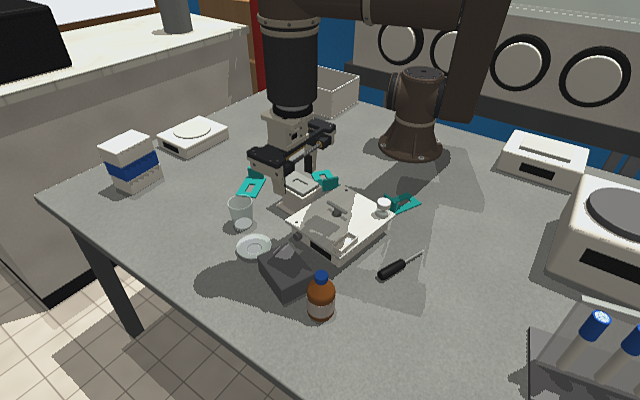

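View pics/side0.png

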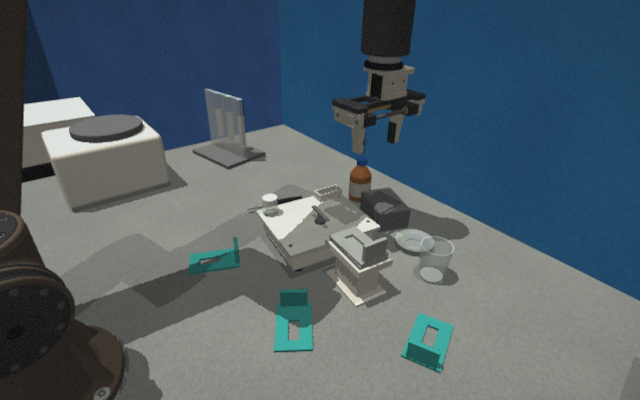

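The balance plate candidates are the steel plate on the rack (scene 301,185; side 360,243) and three turquoise look-alikes (scene 251,187; 324,179; 405,203). I choose the steel one on the rack. Next I check it with a close crop and a wrist view.

Run:
```python
from h import *
from scipy.spatial.transform import Rotation as Ro
o=ctrl.get_obs(); print(np.round(Ro.from_euler('xyz',o['orientation'],degrees=True).as_matrix(),3))
im=ctrl.snapshot('wrist')
c=ctrl.get_calibration('wrist'); print(c['fx'],np.round(-np.array(c['R']).T@c['t'],3),np.round(c['R'],3))
for n,z in [('stud',.066),('rack',0.0),('plate',.094),('tab_top',.135),('nose',.094)]:
    for d in ctrl.landmark_of('wrist',n)[:3]: print(n,np.round(d['pixel'],1),round(d['confidence'],2),np.round(ray('wrist',d['pixel'],z),4))
s=cv2.imread('pics/side0.png')[170:310,240:480]; s=cv2.resize(s,None,fx=2.5,fy=2.5,interpolation=2)
a=np.zeros((750,640,3),np.uint8); a[:400]=im; a[400:750,:600]=s
cv2.imwrite('pics/w0.png',cv2.resize(a,(512,600)))
```

```text
[[ 0. -1. -0.]
 [ 0. -0.  1.]
 [-1. -0.  0.]]
314.28937635535175 [ 0.675 -0.07   0.385] [[-1.    -0.001 -0.001]
 [-0.001  0.965  0.262]
 [ 0.     0.262 -0.965]]
stud [430.7 212.1] 0.88 [0.5539 0.0343 0.066 ]
rack [445.7  73.8] 0.59 [ 0.5276 -0.1109  0.    ]
plate [594.7  47.1] 0.86 [ 0.4393 -0.1223  0.094 ]
plate [483.   72.1] 0.79 [ 0.5314 -0.1023  0.094 ]
tab_top [587.  93.] 0.66 [ 0.471 -0.083  0.135]
nose [624.4  16.4] 0.97 [ 0.4201 -0.1457  0.094 ]
nose [468.6 120.9] 0.75 [ 0.5387 -0.0612  0.094 ]
```

View pics/w0.png

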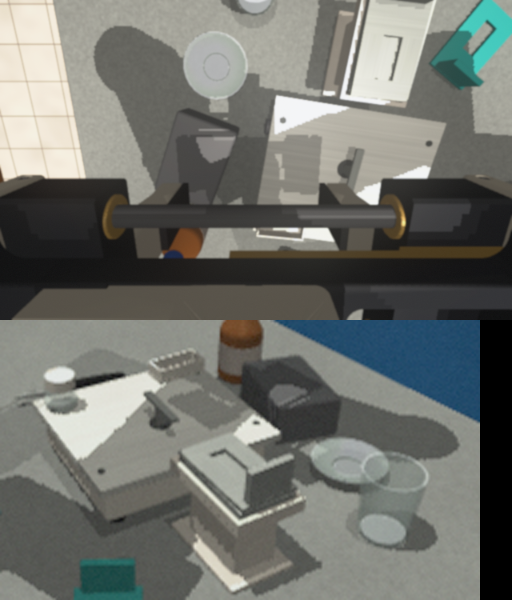

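The close crop shows the steel plate with its slot and upright tab on the white rack, tab on the side away from the shaker. The stud's T-head is on the deck at (350,165 in the wrist image). I move above the rack and stud for a better measurement.

>>> {"api": "drive_tool", "payload": {"plan": [[[-0.04, 0.04, 0], [0, 0, 0], 1], [[-0.08, 0.08, 0], [0, 0, 0], 1], [[-0.11, 0.115, 0], [0, 0, 0], 1], [[-0.11, 0.134, 0], [0, 0, 0], 1], [[-0.11, 0.134, 0], [0, 0, 0], 0], [[-0.11, 0.134, 0], [0, 0, 0], 0], [[-0.11, 0.134, 0], [0, 0, 0], 0]]}}

```text
clock: 1.48
tool_pos: [0.5409, 0.0002, 0.3002]
orientation: [-64.4, 89.9, 25.6]
force: [0.1, -0.4, -0.5]
opening: 0.0729
```

Run:
```python
from h import *
print(ctrl.get_obs()['tool_pos'],ctrl.get_obs()['opening'])
im=ctrl.snapshot('wrist'); cv2.imwrite('pics/w1.png',im)
for n,z in [('stud',.066),('rack',0.0),('plate',.094),('tab_top',.135),('nose',.094),('jar',.066),('cuvette_tray',.066)]:
    for d in ctrl.landmark_of('wrist',n)[:3]: print(n,np.round(d['pixel'],1),round(d['confidence'],2),np.round(ray('wrist',d['pixel'],z),4))
cv2.imwrite('pics/w1c.png',cv2.resize(im[:270],(800,338)))
```

```text
[5.40912962e-01 1.72233006e-04 3.00211697e-01] 0.07294737489312828
stud [309.4 186.4] 0.8 [0.5518 0.0324 0.066 ]
plate [444.8  61. ] 0.87 [ 0.3902 -0.1268  0.094 ]
plate [447.2 230.7] 0.82 [0.3641 0.0872 0.094 ]
plate [325.1  82.2] 0.71 [ 0.5314 -0.1031  0.094 ]
tab_top [424.1  96.6] 0.93 [ 0.4245 -0.085   0.135 ]
tab_top [334.7  19.2] 0.92 [ 0.5231 -0.1607  0.135 ]
tab_top [425.5 227.8] 0.68 [0.4092 0.0673 0.135 ]
nose [460.9  37.1] 0.96 [ 0.3743 -0.1526  0.094 ]
nose [321.4 119.4] 0.88 [ 0.5357 -0.0598  0.094 ]
nose [309.4 182.1] 0.29 [0.551  0.0196 0.094 ]
jar [355.9 249.6] 0.77 [0.4835 0.1281 0.066 ]
cuvette_tray [248.8 236.8] 0.93 [0.6408 0.1079 0.066 ]
```

View pics/w1c.png

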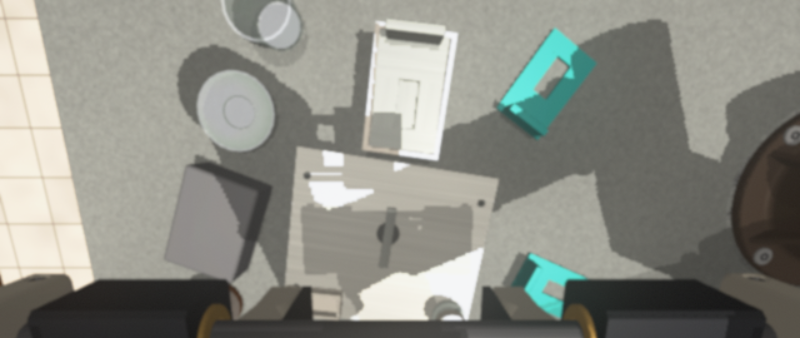

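The wrist view shows the plate on the rack with tab at top (415,30), nose at about (400,155) near the deck edge, and the stud head at (387,237). The network points agree: tab to nose measures 102 mm against 100 expected. Now the headings.

Run:
```python
from h import *
im=cv2.imread('pics/w1.png'); g=cv2.cvtColor(im,6)
hd=lambda a,b:(np.degrees(np.arctan2(*(b-a)[1::-1])),np.linalg.norm(b-a)*1000)
print('deck edge',hd(ray('wrist',(237.6,117.6),.066),ray('wrist',(397.6,142.4),.066)))
roi=g[155:225,290:330]; print(roi[::5,::3])
m=(roi<75).astype(np.uint8)
# head ends guess
print('head',hd(ray('wrist',(313,166),.091),ray('wrist',(307,213),.091)))
# plate sides & rack from cut-outs
for n,z in [('plate',.099),('rack',.089),('shaker',.066)]:
    for d in ctrl.cut_out('wrist',n)[:4]:
        c=max(cv2.findContours(d['pixels'].astype(np.uint8),0,1)[0],key=cv2.contourArea)[:,0]
        w=np.array([ray('wrist',p,z)[:2] for p in c],np.float32)*1000
        r=cv2.minAreaRect(w); print(n,np.round(d['pixel']),round(d['confidence'],2),np.round(r[0]),np.round(r[1]),round(r[2],1),np.round(cv2.boxPoints(r)).tolist())
z=cv2.resize(im[0:225,270:370],None,fx=2.6,fy=2.6,interpolation=2)
z2=cv2.resize(im[145:225,280:340],None,fx=7,fy=7,interpolation=2)
a=np.zeros((590,700,3),np.uint8); a[:z.shape[0],:z.shape[1]]=z; a[:560,270:690]=z2
cv2.imwrite('pics/c2.png',a)
```

```text
deck edge (np.float64(171.39391524211078), np.float64(216.14674167509483))
[[246 230 201 183 181 181 180 179 179 178 177 177 178 178]
 [182 182 181 181 180 181 180 181 181 180 181 180 181 180]
 [181 181 181 182 181 182 178 152 154 174 180 180 180 180]
 [145 146 145 143 142 141 132 116 114 127 138 139 139 139]
 [144 143 143 143 142 142 127 111 108 138 142 143 145 160]
 [142 143 142 142 133  87 101 112 105 118 143 141 140 140]
 [145 144 144 143  88  79 109 111  95  78 133 142 142 143]
 [141 140 141 141 105  83 113 110  84  85 139 143 143 142]
 [142 143 142 142 141 124 112 109 122 139 140 139 140 140]
 [142 141 140 140 140 115 112 115 141 142 141 141 140 139]
 [139 139 140 140 138 114 112 123 142 141 141 141 143 142]
 [138 138 138 138 129 113 111 131 139 138 139 139 139 139]
 [138 139 138 138 138 136 137 138 139 139 138 138 138 139]
 [140 137 138 139 137 138 143 183 240 243 244 244 241 221]]
head (np.float64(82.64531107919039), np.float64(64.54603719995988))
plate [327.  60.] 0.79 [ 530. -117.] [113.  64.] 84.7 [[494.0, -170.0], [557.0, -176.0], [567.0, -64.0], [504.0, -58.0]]
plate [433. 222.] 0.65 [382.  79.] [53. 69.] 61.9 [[339.0, 72.0], [401.0, 39.0], [425.0, 86.0], [364.0, 118.0]]
plate [431.  65.] 0.6 [ 401. -118.] [85. 56.] 54.5 [[354.0, -137.0], [399.0, -169.0], [449.0, -100.0], [403.0, -67.0]]
rack [297.  75.] 0.69 [ 531. -112.] [117.  77.] 82.2 [[485.0, -165.0], [561.0, -176.0], [577.0, -59.0], [501.0, -49.0]]
shaker [309. 184.] 0.91 [554.  46.] [188. 219.] 81.4 [[431.0, -31.0], [648.0, -64.0], [676.0, 122.0], [459.0, 155.0]]
```

View pics/c2.png

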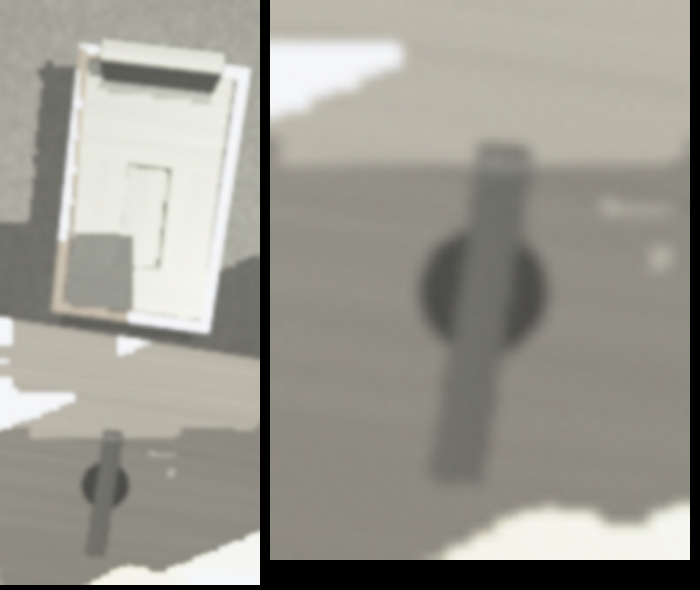

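>>> {"api": "drive_tool", "payload": {"plan": [[[0.01, 0.002, -0.014], [-6.8, 0, 0], 0.5], [[0.02, 0.003, -0.028], [-13.6, 0, 0], 0.5], [[0.03, 0.005, -0.042], [-20.4, 0, 0], 0.5], [[0.04, 0.006, -0.056], [-27.2, 0, 0], 0.5], [[0.05, 0.008, -0.07], [-34, 0, 0], 0.5], [[0.06, 0.009, -0.084], [-40.8, 0, 0], 0.5], [[0.07, 0.011, -0.098], [-47.6, 0, 0], 0.5], [[0.08, 0.012, -0.112], [-54.4, 0, 0], 0.5], [[0.09, 0.014, -0.126], [-61.2, 0, 0], 0.5], [[0.1, 0.015, -0.14], [-68, 0, 0], 0.5], [[0.11, 0.018, -0.15], [-74.8, 0, 0], 0.5], [[0.11, 0.018, -0.161], [-81.5, 0, 0], 0.5], [[0.11, 0.018, -0.161], [-81.5, 0, 0], 0.5], [[0.11, 0.018, -0.161], [-81.5, 0, 0], 0.5]]}}

```text
clock: 3.2
tool_pos: [0.5231, -0.1615, 0.1891]
orientation: [40.0, 90.0, -148.8]
force: [0.1, -0.7, -0.2]
opening: 0.0439
```

```bash
cat >> h.py <<'E'
from scipy.spatial.transform import Rotation as Ro
S=np.array([.5517,.0315]);H=np.radians(81.5)
X=np.array([np.cos(H),np.sin(H)]);Y=np.array([-np.sin(H),np.cos(H)])
def st():
    o=ctrl.get_obs(); R=Ro.from_euler('xyz',o['orientation'],degrees=True).as_matrix()
    d=o['tool_pos'][:2]-S
    print('t',round(o['clock'],2),'tcp stud frame mm',np.round([d@X*1000,d@Y*1000,o['tool_pos'][2]*1000],1),'tool y heading',np.degrees(np.arctan2(R[1,1],R[0,1])).round(2),'F',np.round(o['force'],1),'open',o['opening'].round(4))
def pts(cam,names):
    ctrl.snapshot(cam)
    for n,z in names:
        for d in ctrl.landmark_of(cam,n)[:3]:
            w=ray(cam,d['pixel'],z);e=w[:2]-S; print(cam,n,np.round(d['pixel'],1),round(d['confidence'],2),np.round(w,4),'stud mm',np.round([e@X*1000,e@Y*1000],1))
E
python3 - <<'E'
from h import *
st(); pts('wrist',[('stud',.066),('plate',.094),('tab_top',.135),('nose',.094)])
E
```

```text
Traceback (most recent call last):
  File "h.py", line 16, in st
    print('t',round(o['clock'],2),'tcp stud frame mm',np.round([d@X*1000,d@Y*1000,o['tool_pos'][2]*1000],1),'tool y heading',np.degrees(np.arctan2(R[1,1],R[0,1])).round(2),'F',np.round(o['force'],1),'open',o['opening'].round(4))
                                                                                                                                                                                                              ^^^^^^^^^^^^^^^^^^
AttributeError: 'float' object has no attribute 'round'
```

```bash
sed -i "s/o\['opening'\].round(4)/round(o['opening'],4)/" h.py
python3 - <<'E'
from h import *
st(); pts('wrist',[('stud',.066),('plate',.094),('tab_top',.135),('nose',.094)])
E
```

```text
t 3.2 tcp stud frame mm [-195.1   -0.2  189.1] tool y heading -98.73 F [ 0.1 -0.7 -0.2] open 0.0439
wrist stud [125.5 184.3] 0.61 [0.55   0.0371 0.066 ] stud mm [5.2 2.5]
wrist plate [254.4 187.1] 0.77 [ 0.5326 -0.1014  0.094 ] stud mm [-134.3   -0.8]
wrist plate [318.5 283.6] 0.65 [ 0.4217 -0.1465  0.094 ] stud mm [-195.3  102.3]
wrist plate [420.1 139.2] 0.62 [ 0.5542 -0.2604  0.094 ] stud mm [-288.3  -45.6]
wrist tab_top [459.1 187.3] 0.81 [ 0.516  -0.2767  0.135 ] stud mm [-310.1  -10.3]
wrist tab_top [276.1 286.7] 0.71 [ 0.4484 -0.112   0.135 ] stud mm [-157.2   81. ]
wrist nose [207.6 188.5] 0.98 [ 0.5378 -0.057   0.094 ] stud mm [-89.6   0.7]
wrist nose [348.9 300.3] 0.89 [ 0.3973 -0.1754  0.094 ] stud mm [-227.4  122.1]
wrist nose [406.1 104.7] 0.59 [ 0.5865 -0.2498  0.094 ] stud mm [-273.1  -76. ]
```

>>> {"api": "drive_tool", "payload": {"plan": [[[0.03, 0, 0], [0.2, 0, 0], 0.5], [[0.06, 0, 0], [0.2, 0, 0], 0.5], [[0.08, 0, 0], [0.2, 0, 0], 0.5], [[0.08, 0, 0], [0.2, 0, 0], 0.5]]}}

```text
clock: 3.78
tool_pos: [0.5203, -0.1599, 0.1054]
orientation: [3.8, 89.6, 175.0]
force: [-0.7, 0.4, -0.6]
opening: 0.044
```

>>> {"api": "drive_tool", "payload": {"plan": [[[0, 0, 0], [0, 0, 0], 0.2], [[0, 0, 0], [0, 0, 0], 0], [[0, 0, 0], [0, 0, 0], 0], [[0, 0, 0], [0, 0, 0], 0], [[0, 0, 0], [0, 0, 0], 0], [[0, 0, 0], [0, 0, 0], 0]]}}

```text
clock: 4.28
tool_pos: [0.5209, -0.1599, 0.1062]
orientation: [2.1, 89.7, 173.2]
force: [-0.1, -0.2, -0.0]
opening: 0.0094
```

Run:
```python
from h import *
st(); pts('scene',[('plate',.094),('tab_top',.135)])
```

```text
t 4.28 tcp stud frame mm [-193.9    2.2  106.2] tool y heading -98.83 F [-0.1 -0.2 -0. ] open 0.0094
scene plate [251.3 187.3] 0.91 [ 0.6246 -0.1978  0.094 ] stud mm [-216. -106.]
scene plate [299.6 184.8] 0.73 [ 0.5383 -0.0995  0.094 ] stud mm [-131.5   -6.1]
scene plate [324.2 178.3] 0.56 [ 0.4729 -0.0628  0.094 ] stud mm [-104.9   64. ]
scene tab_top [393.1 196.5] 0.88 [0.4854 0.1517 0.135 ] stud mm [109.1  83.4]
scene tab_top [329.2 177.7] 0.85 [ 0.5116 -0.0209  0.135 ] stud mm [-57.7  31.9]
scene tab_top [282.1 161.7] 0.79 [ 0.5248 -0.1702  0.135 ] stud mm [-203.5   -3.2]
```

>>> {"api": "drive_tool", "payload": {"plan": [[[0, 0, 0], [0, 0, 0], 0], [[0, 0, 0], [0, 0, 0], 0], [[0, -0.01, 0], [-0.3, 0, 0], 0], [[0, -0.02, 0], [-0.3, 0, 0], 0], [[0, -0.03, 0], [-0.3, 0, 0], 0], [[0, -0.04, 0], [-0.3, 0, 0], 0], [[0, -0.05, 0], [-0.3, 0, 0], 0], [[0, -0.05, 0], [-0.3, 0, 0], 0]]}}

```text
clock: 5.1
tool_pos: [0.5287, -0.1086, 0.1058]
orientation: [1.2, 89.7, 172.8]
force: [0.6, -0.4, 0.1]
opening: 0.0002
```

Run:
```python
from h import *
st(); pts('wrist',[('stud',.066),('plate',.094),('nose',.094)]); st()
cv2.imwrite('pics/w3.png',ctrl.snapshot('wrist'))
```

```text
t 5.1 tcp stud frame mm [-141.9    2.1  105.8] tool y heading -98.44 F [ 0.6 -0.4  0.1] open 0.0002
wrist stud [136.9 200.3] 0.59 [0.5518 0.029  0.066 ] stud mm [-2.5 -0.5]
wrist plate [507.2 143. ] 0.9 [ 0.5596 -0.2399  0.094 ] stud mm [-267.2  -48. ]
wrist plate [307.3 211.8] 0.75 [ 0.5321 -0.1034  0.094 ] stud mm [-136.4   -0.5]
wrist nose [247.5 213.5] 0.89 [ 0.5369 -0.0625  0.094 ] stud mm [-95.2   0.7]
wrist nose [489.7 100.9] 0.64 [ 0.5878 -0.2289  0.094 ] stud mm [-252.2  -74.2]
t 5.3 tcp stud frame mm [-143.8    2.3  105.7] tool y heading -98.51 F [ 0.3  0.1 -0.3] open 0.0006
```

View pics/w3.png

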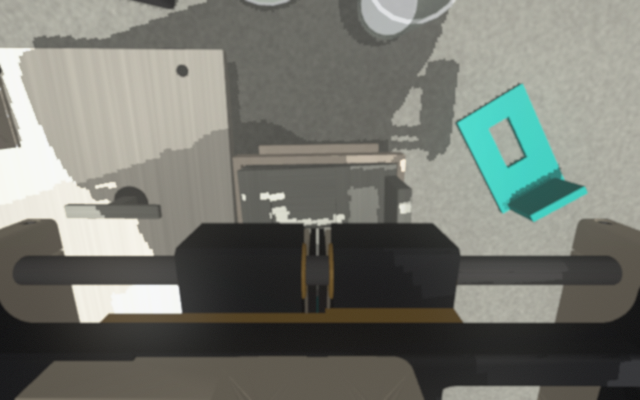

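The fingers are shut on nothing and the plate has not moved, so the grip missed. I'll check where the tab really is.

Run:
```python
from h import *
s=ctrl.snapshot('side')
pts('side',[('plate',.094),('tab_top',.135),('nose',.094)]); pts('wrist',[('tab_top',.135)])
for p in [(408,155),(408,190),(385,165)]:
    w=ray('wrist',p,.135)[:2]-S; print(p,w@X*1000,w@Y*1000)
for d in [-198,-190]:print('expect side',proj('side',list(S+X*d/1000)+[.135]),'wrist',proj('wrist',list(S+X*d/1000)+[.135]))
print('tcp side',proj('side',ctrl.get_obs()['tool_pos']))
im=cv2.imread('pics/w3.png')
a=np.vstack([cv2.resize(s[170:320,270:470],(760,570)[:2])[:, :],]) 
b=cv2.resize(im[130:240,220:430],(400,210),interpolation=2)
a[-210:,-400:]=b
cv2.imwrite('pics/s4.png',a)
```

```text
side plate [207.6 265.1] 0.87 [0.2804 0.0069 0.094 ] stud mm [-64.4 264.7]
side plate [353.2 244.2] 0.72 [ 0.5282 -0.1025  0.094 ] stud mm [-136.     3.5]
side plate [290.4 326.1] 0.65 [ 0.3201 -0.195   0.094 ] stud mm [-258.2  195.6]
side tab_top [289.1 291.9] 0.89 [ 0.3348 -0.1714  0.135 ] stud mm [-232.8  184.5]
side tab_top [423.  349.6] 0.57 [ 0.4119 -0.3578  0.135 ] stud mm [-405.7   80.7]
side tab_top [376.4 240.4] 0.56 [ 0.5301 -0.1583  0.135 ] stud mm [-190.9   -6.7]
side nose [341.4 233. ] 0.96 [ 0.5343 -0.0604  0.094 ] stud mm [-93.4   3.6]
side nose [433.3 321.4] 0.83 [ 0.4954 -0.3179  0.094 ] stud mm [-353.8    4.1]
side nose [187.9 264.1] 0.63 [0.2539 0.0303 0.094 ] stud mm [-45.2 294.4]
wrist tab_top [402.9 229.7] 0.75 [ 0.5268 -0.1591  0.135 ] stud mm [-192.2   -3.5]
wrist tab_top [558.5 205.3] 0.57 [ 0.5285 -0.2453  0.135 ] stud mm [-277.2  -17.9]
(408, 155) -191.82372019192516 -45.79748852758263
(408, 190) -193.3027856084497 -26.691637475175135
(385, 165) -179.97023305681597 -40.458289031926085
expect side [375.75642758 243.6081622 ] wrist [412.63334158 235.53659556]
expect side [373.05634226 241.21786461] wrist [398.54411611 235.54089905]
tcp side [356.44635926 241.34147674]
```

View pics/s4.png

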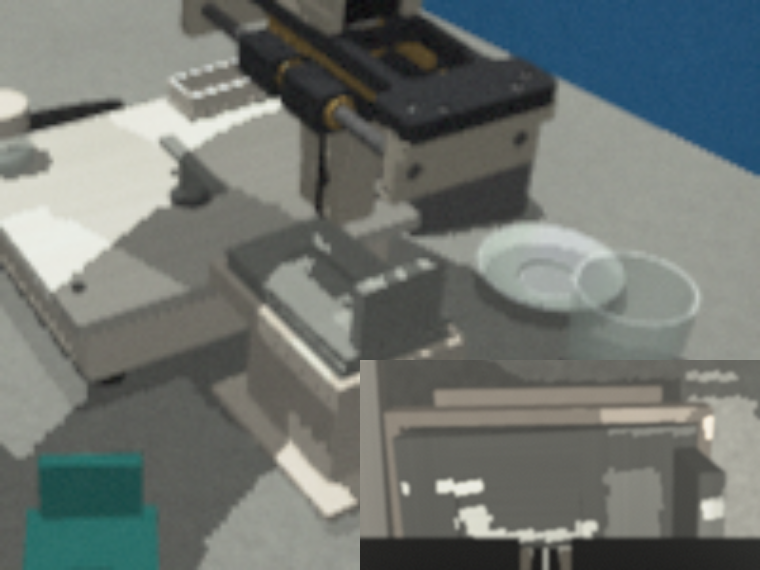

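Run:
```python
from h import *
for x in (.619,.731): print(x,[proj('side',[x,0,z]).round(1).tolist() for z in (.188,.208,.228)])
o=ctrl.get_obs(); t=o['tool_pos']
for z in (0,.019,.03,.047): print(z,proj('side',t+[0,0,z]).round(1),proj('wrist',t+[0,0,z]).round(1))
print(o['joint_pos'])
a=cv2.imread('pics/side0.png')[80:180,310:440]; a=cv2.resize(a,(390,300),interpolation=2)
b=ctrl.snapshot('side')[170:270,310:440]; b=cv2.resize(b,(390,300),interpolation=2)
c=cv2.convertScaleAbs(b,alpha=1.8,beta=20)
cv2.imwrite('pics/s5.png',np.hstack([a,c]))
```

```text
0.619 [[355.1, 169.6], [355.7, 161.0], [356.3, 152.1]]
0.731 [[391.3, 157.1], [392.3, 149.0], [393.3, 140.6]]
0 [356.4 241.3] [317.6 221.5]
0.019 [357.1 233.1] [317.7 232.5]
0.03 [357.5 228.3] [317.7 239.8]
0.047 [358.1 220.7] [317.8 253.1]
[  8.90767744  12.21478921 -22.72849536  -0.10988884 -55.39875322
  72.59949748]
```

View pics/s5.png

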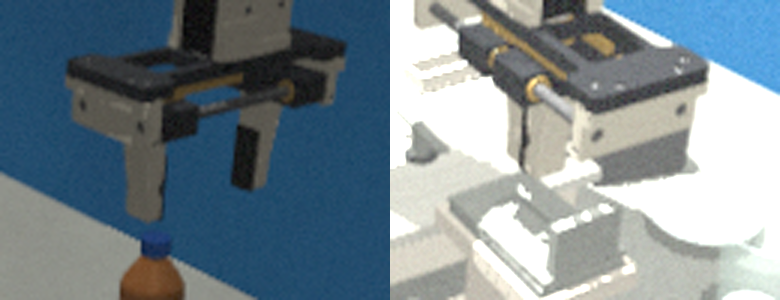

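The fingertips in the side view sit about 33 mm higher than the reported TCP, both at the start and now. They closed just above the tab, which explains the miss. I go back, open, and lower in small steps while watching the force.

>>> {"api": "drive_tool", "payload": {"plan": [[[-0.02, 0, 0], [0, 0, 0], 0.2], [[-0.02, 0.02, -0.002], [0, 0, 0], 0.5], [[-0.02, 0.05, -0.002], [0, 0, 0], 0.5], [[-0.02, 0.05, -0.002], [0, 0, 0], 0.5], [[-0.02, 0.05, -0.002], [0, 0, 0], 0.5], [[-0.01, 0.05, -0.002], [0, 0, 0], 0.5], [[0, 0.05, -0.002], [0, 0, 0], 0.5], [[0, 0.05, -0.002], [0, 0, 0], 0.5]]}}

```text
clock: 6.42
tool_pos: [0.521, -0.1596, 0.1029]
orientation: [1.5, 89.4, 172.9]
force: [-0.9, -0.3, -0.7]
opening: 0.0426
```

>>> {"api": "drive_tool", "payload": {"plan": [[[0.007, 0, 0], [0, 0, 0], 0.5], [[0.014, 0, 0], [0, 0, 0], 0.5], [[0.014, 0, 0], [0, 0, 0], 0.5]]}}

```text
clock: 6.67
tool_pos: [0.5197, -0.1591, 0.0869]
orientation: [1.7, 89.2, 173.2]
force: [-0.4, 0.3, -0.8]
opening: 0.0438
```

Run:
```python
from h import *
st(); print(ctrl.grip_point_offset)
t=ctrl.get_obs()['tool_pos']; print([proj('side',t+[0,0,z]).round(1).tolist() for z in (0,.032)], [proj('side',np.r_[S-X*.194+Y*.025*s,z]).round(1).tolist() for s in(-1,1) for z in (.099,.135)])
b=ctrl.snapshot('side')[170:270,310:440]; b=cv2.resize(b,(780,600),interpolation=2)
cv2.imwrite('pics/s6.png',cv2.convertScaleAbs(b,alpha=1.4))
```

```text
t 6.67 tcp stud frame mm [-193.3    3.5   86.9] tool y heading -98.53 F [-0.4  0.3 -0.8] open 0.0438
0.0188
[[370.3, 264.0], [371.8, 250.0]] [[383.7, 254.3], [385.6, 238.4], [361.4, 262.7], [362.8, 246.5]]
```

View pics/s6.png

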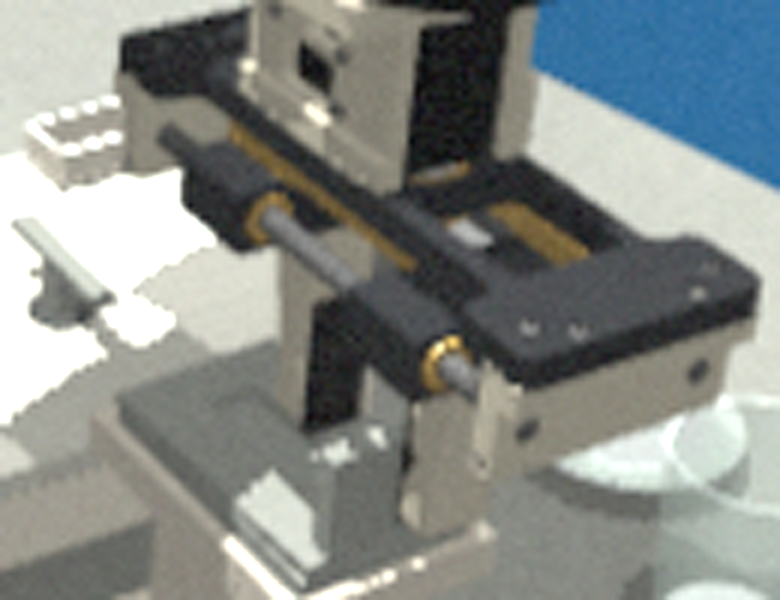

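No contact at reported z = 87 mm, which confirms the offset. The fingers straddle the tab. I lower 6 mm more and grip.

>>> {"api": "drive_tool", "payload": {"plan": [[[0.006, 0, -0.002], [0, 0, 0], 0.5], [[0.006, 0, -0.002], [0, 0, 0], 0.5], [[0.005, 0, -0.002], [0, 0, 0], 0.2], [[0.005, 0, -0.002], [0, 0, 0], 0], [[0.005, 0, -0.002], [0, 0, 0], 0], [[0.005, 0, -0.002], [0, 0, 0], 0], [[0.005, 0, -0.002], [0, 0, 0], 0], [[0.005, 0, -0.002], [0, 0, 0], 0], [[0.005, 0, -0.002], [0, 0, 0], 0]]}}

```text
clock: 7.47
tool_pos: [0.5222, -0.1596, 0.0829]
orientation: [2.0, 89.3, 173.4]
force: [-0.1, 1.0, 1.5]
opening: 0.0078
```

Run:
```python
from h import *
st()
```

```text
t 7.47 tcp stud frame mm [-193.3    1.    82.9] tool y heading -98.52 F [-0.1  1.   1.5] open 0.0078
```

The opening of 7.8 mm shows the tab is held. Slide.

>>> {"api": "drive_tool", "payload": {"plan": [[[0, -0.01, 0], [0, 0, 0], 0], [[0, -0.02, 0], [0, 0, 0], 0], [[0, -0.03, 0], [0, 0, 0], 0], [[0, -0.04, 0], [0, 0, 0], 0], [[0, -0.05, 0], [0, 0, 0], 0], [[0, -0.05, 0], [0, 0, 0], 0]]}}

```text
clock: 7.97
tool_pos: [0.5301, -0.1078, 0.0829]
orientation: [-2.7, 89.3, 168.9]
force: [-0.6, 2.3, 0.5]
opening: 0.0076
```

Run:
```python
from h import *
st(); pts('wrist',[('stud',.066),('plate',.094),('nose',.094)])
pts('side',[('plate',.094),('nose',.094),('tab_top',.135)])
```

```text
t 7.97 tcp stud frame mm [-140.9    0.8   82.9] tool y heading -98.44 F [-0.6  2.3  0.5] open 0.0076
wrist stud [117.9 212.2] 0.8 [0.5515 0.0315 0.066 ] stud mm [0.  0.2]
wrist plate [224.5 222.1] 0.95 [ 0.5422 -0.0524  0.094 ] stud mm [-84.4  -3. ]
wrist plate [521.3 145.8] 0.67 [ 0.5631 -0.2337  0.094 ] stud mm [-260.6  -50.4]
wrist nose [154.9 221.1] 0.94 [ 0.5491 -0.0101  0.094 ] stud mm [-41.5  -3.6]
wrist nose [506.6 101.8] 0.93 [ 0.589  -0.2252  0.094 ] stud mm [-248.4  -74.9]
side plate [427.4 338.2] 0.94 [ 0.4633 -0.3321  0.094 ] stud mm [-372.7   33.7]
side plate [293.5 327.3] 0.73 [ 0.3224 -0.1996  0.094 ] stud mm [-262.4  192.6]
side plate [343.9 232.6] 0.61 [ 0.5392 -0.0623  0.094 ] stud mm [-94.6  -1.6]
side nose [294.5 352.5] 0.89 [ 0.2991 -0.2362  0.094 ] stud mm [-302.1  210.3]
side nose [328.6 220.9] 0.83 [ 0.5414 -0.0105  0.094 ] stud mm [-43.1   4. ]
side nose [434.1 321.9] 0.83 [ 0.4955 -0.3192  0.094 ] stud mm [-355.1    3.7]
side tab_top [421.9 347.3] 0.98 [ 0.4136 -0.3547  0.135 ] stud mm [-402.4   79.5]
side tab_top [234.5 245.6] 0.78 [ 0.3224 -0.0215  0.135 ] stud mm [-86.3 218.9]
side tab_top [361.5 228.7] 0.72 [ 0.534  -0.1154  0.135 ] stud mm [-147.9   -4.3]
```

>>> {"api": "drive_tool", "payload": {"plan": [[[0, -0.009, 0.0005], [0, 0, 0], 0], [[0, -0.018, 0.001], [0, 0, 0], 0], [[0, -0.027, 0.0015], [0, 0, 0], 0], [[0, -0.036, 0.0015], [0, 0, 0], 0], [[0, -0.045, 0.0015], [0, 0, 0], 0], [[0, -0.052, 0.0015], [0, 0, 0], 0], [[0, -0.052, 0.0015], [0, 0, 0], 0]]}}

```text
clock: 8.95
tool_pos: [0.5362, -0.0567, 0.0826]
orientation: [-3.1, 89.3, 168.4]
force: [0.5, 1.8, 0.2]
opening: 0.008
```

Run:
```python
from h import *
st(); pts('wrist',[('stud',.066),('plate',.094),('nose',.094)])
a=ctrl.snapshot('wrist')[100:260,0:400]
b=ctrl.snapshot('side')[170:290,270:430]
cv2.imwrite('pics/s7.png',np.vstack([cv2.resize(a,(600,240)),cv2.resize(b,(600,450))])[:600+90])
pts('scene',[('plate',.094),('nose',.094),('stud',.066)])
```

```text
t 8.95 tcp stud frame mm [-89.5   2.3  82.6] tool y heading -98.48 F [0.5 1.8 0.2] open 0.008
wrist stud [190.  208.8] 0.63 [0.5528 0.0316 0.066 ] stud mm [ 0.3 -1.1]
wrist plate [226.6 220.9] 0.65 [ 0.5491 -0.0023  0.094 ] stud mm [-33.8  -2.5]
wrist plate [580.6 144. ] 0.63 [ 0.5653 -0.2161  0.094 ] stud mm [-242.9  -50.1]
wrist nose [154.5 222.6] 0.79 [0.5546 0.0419 0.094 ] stud mm [10.7 -1.3]
wrist nose [566.5 102.3] 0.68 [ 0.5901 -0.2069  0.094 ] stud mm [-230.1  -73.2]
scene plate [405.2 205.5] 0.96 [0.4499 0.1746 0.094 ] stud mm [126.4 121.8]
scene plate [250.3 186.3] 0.9 [ 0.6228 -0.2031  0.094 ] stud mm [-221.5 -105. ]
scene plate [324.7 198.4] 0.89 [ 0.5475 -0.0094  0.094 ] stud mm [-41.1  -1.9]
scene nose [247.3 196.9] 0.8 [ 0.6617 -0.1767  0.094 ] stud mm [-189.7 -139.6]
scene nose [337.8 205.5] 0.76 [0.552  0.0344 0.094 ] stud mm [2.9 0.2]
scene nose [413.7 198.2] 0.75 [0.4085 0.1796 0.094 ] stud mm [125.3 163.5]
scene stud [336.1 211.4] 0.94 [0.5456 0.0264 0.066 ] stud mm [-6.   5.2]
scene stud [322.2 308.3] 0.32 [0.8124 0.1687 0.066 ] stud mm [ 174.2 -237.5]
```

>>> {"api": "drive_tool", "payload": {"plan": [[[0, -0.005, 0.001], [0, 0, 0], 0], [[0, -0.01, 0.001], [0, 0, 0], 0], [[0, -0.014, 0.001], [0, 0, 0], 0], [[0, -0.014, 0.001], [0, 0, 0], 0], [[0, -0.014, 0.001], [0, 0, 0], 0]]}}

```text
clock: 9.87
tool_pos: [0.5369, -0.0445, 0.0827]
orientation: [1.8, 89.3, 173.3]
force: [0.7, 0.5, -3.0]
opening: 0.0075
```

Run:
```python
from h import *
st(); pts('wrist',[('stud',.066),('plate',.094),('nose',.094)])
```

```text
t 9.87 tcp stud frame mm [-77.4   3.4  82.7] tool y heading -98.53 F [ 0.7  0.5 -3. ] open 0.0075
wrist stud [206.2 208.1] 0.79 [0.5524 0.0326 0.066 ] stud mm [ 1.2 -0.5]
wrist plate [595.6 144. ] 0.86 [ 0.5645 -0.212   0.094 ] stud mm [-238.9  -48.7]
wrist plate [424.4 218.6] 0.65 [ 0.5332 -0.1112  0.094 ] stud mm [-143.8   -2.8]
wrist plate [224.1 220.5] 0.63 [0.5504 0.0119 0.094 ] stud mm [-19.6  -1.6]
wrist nose [156.4 224.1] 0.68 [0.5543 0.0541 0.094 ] stud mm [22.8  0.7]
wrist nose [ 18.5 208.5] 0.39 [0.5768 0.1349 0.094 ] stud mm [106.   -9.5]
```

>>> {"api": "drive_tool", "payload": {"plan": [[[0, 0, 0], [0, 0, 0], 0.5], [[0, 0, 0], [0, 0, 0], 0.5], [[0, 0, 0], [0, 0, 0], 0.5], [[0, 0, 0], [0, 0, 0], 0.5], [[0, 0, 0], [0, 0, 0], 0.5], [[0, 0, 0], [0, 0, 0], 0.5]]}}

```text
clock: 10.57
tool_pos: [0.5372, -0.0449, 0.083]
orientation: [0.6, 89.4, 172.0]
force: [-0.5, 0.7, 0.9]
opening: 0.0405
```

Run:
```python
from h import *
st(); pts('wrist',[('stud',.066),('plate',.08),('nose',.091),('tab_top',.107)])
a=ctrl.snapshot('wrist')[130:240,60:460]
b=ctrl.snapshot('side')[170:280,270:430]
cv2.imwrite('pics/s7.png',np.vstack([cv2.resize(a,(640,176)),cv2.convertScaleAbs(cv2.resize(b,(616,424),interpolation=2),alpha=1.3) if 0 else cv2.copyMakeBorder(cv2.convertScaleAbs(cv2.resize(b,(616,424),interpolation=2),alpha=1.3),0,0,0,24,0)]))
```

```text
t 10.57 tcp stud frame mm [-77.7   3.1  83. ] tool y heading -98.57 F [-0.5  0.7  0.9] open 0.0405
wrist stud [203.8 210. ] 0.75 [0.5514 0.0346 0.066 ] stud mm [3.  0.8]
wrist plate [222.6 213.8] 0.69 [0.5507 0.0169 0.08  ] stud mm [-14.5  -1.2]
wrist plate [594.7 145.7] 0.62 [ 0.5602 -0.2236  0.08  ] stud mm [-251.   -46.1]
wrist nose [580.   96.8] 0.76 [ 0.5924 -0.2035  0.091 ] stud mm [-226.4  -75. ]
wrist nose [147.9 218.7] 0.56 [0.5578 0.0602 0.091 ] stud mm [29.3 -1.8]
wrist tab_top [326.8 231.2] 0.95 [ 0.5392 -0.0505  0.107 ] stud mm [-83.    0.2]
```

View pics/s7.png

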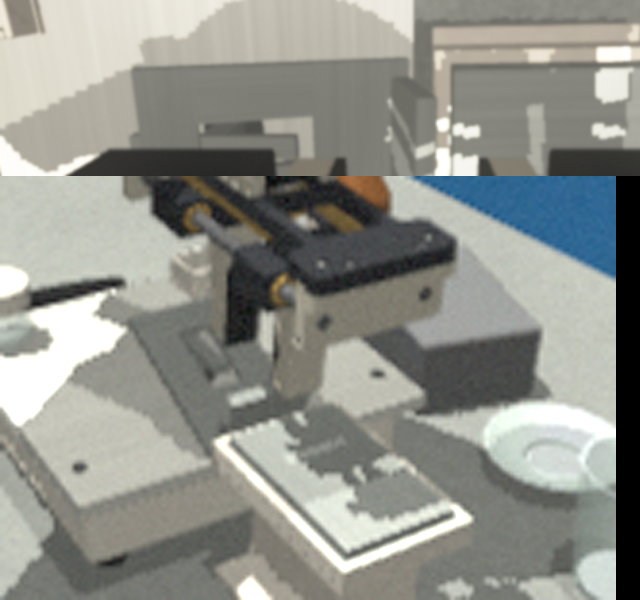

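The picture shows the tail dropped off the rack, with the head's end poking through the eye and the plate sloping up. I lower the fingers behind the leaning tab and push.

>>> {"api": "drive_tool", "payload": {"plan": [[[0.006, 0, -0.002], [0, 0, 0], 0.5], [[0.013, 0, -0.002], [0, 0, 0], 0.5], [[0.013, 0, -0.002], [0, 0, 0], 0.5], [[0.013, -0.005, -0.002], [0, 0, 0], 0.5], [[0.013, -0.01, -0.002], [0, 0, 0], 0.5], [[0.013, -0.015, -0.002], [0, 0, 0], 0.5], [[0.013, -0.02, -0.002], [0, 0, 0], 0.5], [[0.013, -0.024, -0.002], [0, 0, 0], 0.5], [[0.013, -0.024, -0.002], [0, 0, 0], 0.5]]}}

```text
clock: 11.67
tool_pos: [0.5428, -0.0207, 0.0702]
orientation: [1.1, 89.4, 172.5]
force: [-0.0, -0.5, 2.3]
opening: 0.0438
```

Run:
```python
from h import *
st(); pts('wrist',[('stud',.066),('plate',.08),('nose',.091),('tab_top',.107)])
pts('side',[('plate',.08),('nose',.091),('tab_top',.107)])
```

```text
t 11.67 tcp stud frame mm [-52.9   1.1  70.2] tool y heading -98.52 F [-0.  -0.5  2.3] open 0.0438
wrist stud [233.7 219.5] 0.58 [0.551 0.035 0.066] stud mm [3.3 1.2]
wrist plate [636.  147.7] 0.97 [ 0.5644 -0.2128  0.08  ] stud mm [-239.7  -48.7]
wrist plate [252.6 225.3] 0.94 [0.55   0.0194 0.08  ] stud mm [-12.3  -0.1]
wrist plate [177.6 233.6] 0.42 [0.5515 0.0675 0.08  ] stud mm [35.5  5.5]
wrist nose [175.9 233.1] 0.62 [0.5557 0.0624 0.091 ] stud mm [31.2  0.6]
wrist nose [626.3 102.9] 0.6 [ 0.5925 -0.194   0.091 ] stud mm [-217.   -73.7]
side plate [290.2 328.9] 0.95 [ 0.3235 -0.1887  0.08  ] stud mm [-251.5  193.1]
side plate [426.5 337.2] 0.93 [ 0.4749 -0.324   0.08  ] stud mm [-363.    23.4]
side plate [323.6 214.9] 0.78 [0.5614 0.0314 0.08  ] stud mm [ 1.3 -9.6]
side nose [434.2 320.3] 0.88 [ 0.5008 -0.3159  0.091 ] stud mm [-351.1   -1. ]
side nose [314.6 204.9] 0.78 [0.5603 0.0634 0.091 ] stud mm [32.9 -3.8]
side nose [327.8 195.9] 0.75 [0.6106 0.0779 0.091 ] stud mm [ 54.6 -51.4]
side tab_top [421.3 347.1] 0.93 [ 0.4344 -0.3421  0.107 ] stud mm [-386.9   60.8]
side tab_top [339.2 224.7] 0.92 [ 0.5372 -0.0493  0.107 ] stud mm [-82.1   2.4]
side tab_top [292.1 290.1] 0.6 [ 0.3565 -0.1463  0.107 ] stud mm [-204.7  166.8]
```

The rear finger went over the tab's top, so the tip offset is nearer 38 mm. I back up, go lower, and push again.

>>> {"api": "drive_tool", "payload": {"plan": [[[-0.008, 0, 0], [0, 0, 0], 0.5], [[-0.008, 0.02, 0], [0, 0, 0], 0.5], [[-0.008, 0.022, 0], [0, 0, 0], 0.5], [[0, 0.022, 0], [0, 0, 0], 0.5], [[0.005, 0.022, 0], [0, 0, 0], 0.5], [[0.008, 0.022, 0], [0, 0, 0], 0.5], [[0.008, 0.022, 0], [0, 0, 0], 0.5]]}}

```text
clock: 12.7
tool_pos: [0.5385, -0.0429, 0.0607]
orientation: [2.8, 89.2, 174.2]
force: [-0.0, 0.1, -0.0]
opening: 0.0437
```

Run:
```python
from h import *
st()
```

```text
t 12.7 tcp stud frame mm [-75.6   2.   60.7] tool y heading -98.57 F [-0.   0.1 -0. ] open 0.0437
```

>>> {"api": "drive_tool", "payload": {"plan": [[[0, -0.006, -0.001], [0, 0, 0], 0.5], [[0, -0.012, -0.001], [0, 0, 0], 0.5], [[0, -0.016, -0.001], [0, 0, 0], 0.5], [[0, -0.02, -0.001], [0, 0, 0], 0.5], [[0, -0.023, -0.001], [0, 0, 0], 0.5], [[0, -0.026, -0.001], [0, 0, 0], 0.5], [[0, -0.026, -0.001], [0, 0, 0], 0.5]]}}

```text
clock: 13.28
tool_pos: [0.5436, -0.0167, 0.0608]
orientation: [1.7, 89.3, 173.2]
force: [0.2, 0.6, 0.5]
opening: 0.0438
```

Run:
```python
from h import *
st(); pts('wrist',[('stud',.066),('plate',.08),('nose',.091),('tab_top',.107)])
pts('side',[('plate',.08),('nose',.091),('tab_top',.107)])
```

```text
t 13.28 tcp stud frame mm [-48.9   0.9  60.8] tool y heading -98.54 F [0.2 0.6 0.5] open 0.0438
wrist stud [239.6 223.3] 0.57 [0.5518 0.0325 0.066 ] stud mm [1.  0.1]
wrist plate [232.4 233.7] 0.78 [0.5506 0.0337 0.08  ] stud mm [2.  1.4]
wrist nose [639.   98.7] 0.79 [ 0.5956 -0.1877  0.091 ] stud mm [-210.3  -75.9]
wrist tab_top [355.5 251.7] 0.83 [ 0.5413 -0.0367  0.107 ] stud mm [-69.    0.2]
side plate [291.9 327.9] 0.97 [ 0.3266 -0.1887  0.08  ] stud mm [-251.1  190.1]
side plate [322.2 214.8] 0.95 [0.5591 0.0336 0.08  ] stud mm [ 3.2 -7.1]
side plate [207.5 264.3] 0.95 [0.2865 0.026  0.08  ] stud mm [-44.6 261.5]
side nose [294.4 352.9] 0.91 [ 0.2999 -0.2346  0.091 ] stud mm [-300.4  209.7]
side nose [309.3 203.9] 0.89 [0.5533 0.0742 0.091 ] stud mm [42.4  4.8]
side nose [436.5 320.2] 0.62 [ 0.5038 -0.3179  0.091 ] stud mm [-352.7   -4.3]
side tab_top [423.2 346.6] 0.97 [ 0.4371 -0.3432  0.107 ] stud mm [-387.5   58. ]
side tab_top [336.1 223. ] 0.73 [ 0.5361 -0.0408  0.107 ] stud mm [-73.8   4.7]
side tab_top [236.3 241.4] 0.6 [0.3458 0.0234 0.107 ] stud mm [-38.4 202.4]
```

>>> {"api": "drive_tool", "payload": {"plan": [[[0, -0.004, 0], [0, 0, 0], 0.5], [[0, -0.007, 0], [0, 0, 0], 0.5], [[0, -0.01, 0], [0, 0, 0], 0.5], [[0, -0.013, 0], [0, 0, 0], 0.5], [[0, -0.013, 0], [0, 0, 0], 0.5]]}}

```text
clock: 14.15
tool_pos: [0.5457, -0.0039, 0.0608]
orientation: [0.7, 89.3, 172.1]
force: [-0.2, -0.1, -0.2]
opening: 0.044
```

Run:
```python
from h import *
st(); pts('wrist',[('stud',.066),('plate',.075),('nose',.075),('tab_top',.107)])
pts('side',[('plate',.075),('nose',.075),('tab_top',.107)])
```

```text
t 14.15 tcp stud frame mm [-35.9   0.8  60.8] tool y heading -98.55 F [-0.2 -0.1 -0.2] open 0.044
wrist stud [258.8 219.9] 0.78 [0.5542 0.0328 0.066 ] stud mm [ 1.6 -2.3]
wrist plate [239.9 220.6] 0.57 [0.5584 0.0419 0.075 ] stud mm [11.3 -5.1]
wrist nose [169.4 222.6] 0.79 [0.5635 0.0847 0.075 ] stud mm [54.4 -3.8]
wrist tab_top [330.1 254.3] 0.61 [ 0.5438 -0.0106  0.107 ] stud mm [-42.8   1.6]
side plate [317.8 218.6] 0.89 [0.5465 0.0332 0.075 ] stud mm [0.9 5.4]
side plate [290.4 330.2] 0.75 [ 0.3247 -0.1873  0.075 ] stud mm [-249.9  192.1]
side plate [207.3 262.4] 0.69 [0.2904 0.0374 0.075 ] stud mm [-32.8 259.3]
side nose [294.3 351.1] 0.87 [ 0.3083 -0.2216  0.075 ] stud mm [-286.3  203.3]
side nose [187.6 262.9] 0.87 [0.2609 0.0579 0.075 ] stud mm [-16.9 291.5]
side nose [436.4 320.8] 0.83 [ 0.5168 -0.3112  0.075 ] stud mm [-344.1  -16.1]
side tab_top [332.3 218.2] 0.93 [ 0.5413 -0.0223  0.107 ] stud mm [-54.8   2.3]
side tab_top [421.5 345.4] 0.71 [ 0.4368 -0.3405  0.107 ] stud mm [-384.9   58.7]
side tab_top [290.7 290.4] 0.68 [ 0.3544 -0.1455  0.107 ] stud mm [-204.2  169. ]
```

```bash
cat >> h.py <<'E'
from scipy.optimize import least_squares
TURQ=None
def fit():
    obs=[]
    for cam in ['wrist','side','scene']:
        ctrl.snapshot(cam)
        for n,l in [('plate',(0,0)),('nose',(42,0)),('tab_top',(-58,41))]:
            g=np.r_[S+X*(l[0])/1000,.066+l[1]/1000]; best=None
            for d in ctrl.landmark_of(cam,n):
                e=np.linalg.norm(d['pixel']-proj(cam,g))
                if e<35*(2 if cam=='wrist' else 1) and d['confidence']>.4 and (best is None or e<best[0]): best=(e,d['pixel'])
            if best: obs.append((cam,n,l,best[1]))
    def pred(p,cam,l):
        x,y,z,a,b=p; u=l[0]*np.cos(a)-l[1]*np.sin(a); w=l[0]*np.sin(a)+l[1]*np.cos(a)
        xy=S+X*(x+u*np.cos(b))/1000+Y*(y+u*np.sin(b))/1000
        return proj(cam,np.r_[xy,.066+(z+w)/1000])
    f=lambda p:np.r_[np.concatenate([pred(p,c,l)-q for c,_,l,q in obs]),0.05*p[1],3*p[4]*5]
    r=least_squares(f,[0,0,5,.1,0],loss='soft_l1',f_scale=2)
    print('x y z mm, tilt yaw deg',np.round([*r.x[:3],*np.degrees(r.x[3:])],1),[(c,n,np.round(pred(r.x,c,l)-q,1).tolist()) for c,n,l,q in obs])
E
python3 - <<'E'
from h import *
fit()
E
```

```text
x y z mm, tilt yaw deg [15.4  1.2 -2.2 -0.8 -0.4] [('wrist', 'plate', [-1.6, -0.4]), ('wrist', 'nose', [0.9, -0.0]), ('wrist', 'tab_top', [1.6, -0.5]), ('side', 'plate', [-2.6, -2.1]), ('side', 'nose', [-0.3, 0.8]), ('side', 'tab_top', [-1.2, -1.3]), ('scene', 'plate', [2.8, -1.9]), ('scene', 'nose', [-0.8, 4.0]), ('scene', 'tab_top', [1.8, -0.2])]
```

The plate is flat with its eye at x ≈ +15 mm. Gripping the tab keeps the nose from rising, so I grip it just above head height and draw it back.

>>> {"api": "drive_tool", "payload": {"plan": [[[0, 0.0065, 0], [0, 0, 0], 0.5], [[0.004, 0.0065, 0], [0, 0, 0], 0.5], [[0.004, 0.0065, 0], [0, 0, 0], 0.4], [[0.004, 0.0065, 0], [0, 0, 0], 0.2], [[0.004, 0.0065, 0], [0, 0, 0], 0], [[0.004, 0.0065, 0], [0, 0, 0], 0], [[0.004, 0.0065, 0], [0, 0, 0], 0], [[0.004, 0.0065, 0], [0, 0, 0], 0], [[0.004, 0.0065, 0], [0, 0, 0], 0]]}}

```text
clock: 15.95
tool_pos: [0.5445, -0.0109, 0.0568]
orientation: [1.5, 89.3, 172.9]
force: [0.1, 1.5, 0.5]
opening: 0.0076
```

Run:
```python
from h import *
st(); fit()
```

```text
t 15.95 tcp stud frame mm [-43.    0.9  56.8] tool y heading -98.57 F [0.1 1.5 0.5] open 0.0076
x y z mm, tilt yaw deg [15.6 -0.8  1.2  0.7 -0.9] [('wrist', 'plate', [-2.0, 1.6]), ('wrist', 'nose', [1.5, 0.0]), ('wrist', 'tab_top', [0.4, -0.4]), ('side', 'plate', [-0.2, -1.2]), ('side', 'nose', [2.2, -0.7]), ('side', 'tab_top', [-1.1, -0.6]), ('scene', 'nose', [-1.6, 1.7]), ('scene', 'tab_top', [-0.4, 2.7])]
```

>>> {"api": "drive_tool", "payload": {"plan": [[[0, 0.004, 0], [0, 0, 0], 0], [[0, 0.008, 0], [0, 0, 0], 0], [[0, 0.012, 0], [0, 0, 0], 0], [[0, 0.015, 0], [0, 0, 0], 0], [[0, 0.015, 0], [0, 0, 0], 0], [[0, 0.015, 0], [0, 0, 0], 0]]}}

```text
clock: 17.05
tool_pos: [0.5419, -0.0266, 0.0568]
orientation: [5.4, 89.2, 176.7]
force: [0.8, -3.4, 0.3]
opening: 0.0077
```

Run:
```python
from h import *
st(); fit()
```

```text
t 17.05 tcp stud frame mm [-58.9   1.1  56.8] tool y heading -98.61 F [ 0.8 -3.4  0.3] open 0.0077
x y z mm, tilt yaw deg [0.1 0.3 2.  1.1 0.6] [('wrist', 'plate', [-2.1, -2.0]), ('wrist', 'nose', [0.9, 1.1]), ('wrist', 'tab_top', [1.0, 0.2]), ('side', 'plate', [-0.6, 0.8]), ('side', 'nose', [2.3, -0.1]), ('side', 'tab_top', [-2.1, -1.6]), ('scene', 'plate', [0.2, 2.5]), ('scene', 'nose', [1.2, -0.1]), ('scene', 'tab_top', [-0.1, -0.6])]
```

Centred. Release and raise clear.

>>> {"api": "drive_tool", "payload": {"plan": [[[0, 0, 0], [0, 0, 0], 0.2], [[0, 0, 0], [0, 0, 0], 0.4], [[0, 0, 0], [0, 0, 0], 0.4], [[0, 0, 0], [0, 0, 0], 0.4], [[0, 0, 0], [0, 0, 0], 0.4], [[-0.02, 0, 0], [0, 0, 0], 0.4], [[-0.06, 0, 0], [0, 0, 0], 0.4], [[-0.1, 0, 0], [0, 0, 0], 0.4], [[-0.14, 0, -0.04], [0, 0, 0], 0.4], [[-0.18, 0, -0.06], [0, 0, 0], 0.4], [[-0.2, 0, -0.06], [0, 0, 0], 0.4], [[-0.2, 0, -0.06], [0, 0, 0], 0.4]]}}

```text
clock: 18.65
tool_pos: [0.6089, -0.0355, 0.2633]
orientation: [-19.0, 89.8, 152.4]
force: [1.1, 0.1, 1.6]
opening: 0.0352
```

Run:
```python
from h import *
st(); fit(); pts('wrist',[('stud',.066),('plate',.066),('jar',.066),('cuvette_tray',.066),('rack',0)])
a=ctrl.snapshot('wrist')[90:290]
b=ctrl.snapshot('side')[150:270,250:450]
cv2.imwrite('pics/f.png',np.vstack([a,cv2.resize(b,(640,384),interpolation=2)]))
```

```text
t 18.65 tcp stud frame mm [-57.8 -66.5 263.3] tool y heading -98.56 F [1.1 0.1 1.6] open 0.0352
x y z mm, tilt yaw deg [-1.   4.4 -0.8  2.5 -2.2] [('wrist', 'plate', [0.1, -0.8]), ('wrist', 'nose', [0.9, -0.2]), ('wrist', 'tab_top', [0.5, -2.1]), ('side', 'plate', [-1.9, -0.6]), ('side', 'nose', [0.6, -0.0]), ('side', 'tab_top', [-0.8, -0.1]), ('scene', 'plate', [1.7, -1.7]), ('scene', 'nose', [0.5, 0.1]), ('scene', 'tab_top', [2.6, -0.9])]
wrist stud [270.6 213.6] 0.58 [0.5531 0.0335 0.066 ] stud mm [ 2.2 -1.1]
wrist plate [495.8 174.3] 0.94 [ 0.5624 -0.2543  0.066 ] stud mm [-281.1  -52.8]
wrist plate [271.2 213.4] 0.9 [0.5533 0.0327 0.066 ] stud mm [ 1.4 -1.4]
wrist cuvette_tray [191.8 155.7] 0.76 [0.6414 0.115  0.066 ] stud mm [ 95.9 -76.3]
wrist cuvette_tray [253.7  50.3] 0.41 [0.7467 0.0158 0.066 ] stud mm [  13.3 -195.1]
wrist rack [374.8 201.8] 0.96 [ 0.5272 -0.1109  0.    ] stud mm [-144.5    3.1]
wrist rack [236.6 213.3] 0.19 [0.5402 0.0979 0.    ] stud mm [63.9 21.2]
```

View pics/f.png

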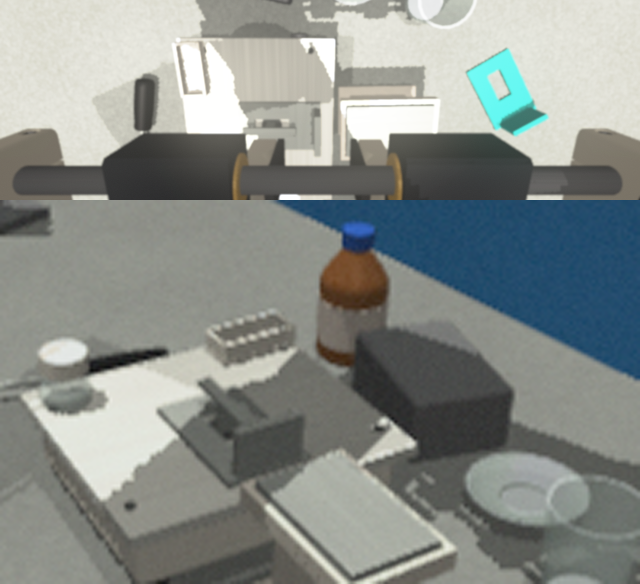

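Run:
```python
from h import *
print(ctrl.close_job())
```

```text
the job is handed in; nothing more can be done
None
```

The balance plate is on the stud and I handed the job in at about 19 s of the 51 s allowed. The arm was raised clear and touching nothing. No verdict is reported.

**What I did:**
- I gripped the plate by its tab, slid it off the stack over the stud's head and released it, so the tail fell to the deck.
- I pushed the tab until the eye's tail end passed under the head and the nose dropped.
- I then gripped the tab again, drew the plate back about 15 mm to centre it, let go and raised the arm.

**Last checks:**
- **Centring:** in the last wrist picture the eye and the stud coincide within about 1 mm.
- **Pose:** my fit from all three cameras gives about -1 mm along, flat within its noise (underside -0.8 mm, tilt 2.5°) and in line within about 2°.
- **Other things:** the flat plates look in place in the rack. The tray measured 6–7 mm from its first reading, with a different view each time. The last pictures show no sign that the other bystanders moved, but I did not measure them.

**What failed or disagreed:**
- **Fingertips:** the real fingertips sit about 35–38 mm above the reported TCP. My first grip therefore closed above the tab, and my first push passed over it. I corrected both.
- **Sideways position:** the final fit gave +4.4 mm, while the direct wrist comparison gave about 0. The neck inside the 20 mm eye limits this to ±5 mm, and the limit is 6 mm.

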